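# Lock a tube rack into the mixer dock with its retaining rod

### The arm

A 6-joint arm with a two-finger parallel gripper is mounted at the origin on the work surface. World frame = base frame: x ahead of the robot, y to its left, z up, the work surface at z = 0. Lengths are in mm, angles in degrees, forces in N, time in s.
With the tool pointing down it reaches from about 350 to 850 mm from the base axis. Payload 8.1 kg.
Tool frame: the origin (TCP) lies midway between the tips of the shut fingers; the grasp point (between the pads) lies 19 mm behind it (r.pinch_z is the distance from the TCP to the grasp point, in mm); z points along the fingers, y is the line along which they close (so a half turn about z gives the same grasp; the last joint's range is limited). The gripper opens to 85 mm and grips with 20 to 120 N. Pads are 22 mm wide; open, the fingers measure 114 mm over their backs; the gripper's body (76 mm by 85 mm) begins 54 mm behind the grasp point. The pads swing forward as they close: fully open they stand 13 mm farther back than shut.
Start: joints at [68.102, 7.471, 85.268, -0, 87.261, -4.893], TCP at [175.455, 573.778, 231.292] pointing down, gripper open.
Joint ranges: [-169.43, 169.43], [-51.17, 129.36], [1.28, 143.12], [-76.62, 256.62], [0, 156.53], [-152.29, 152.29]. Speed limits (degrees/s): [136.94, 136.94, 159.86, 180, 180, 180].

### API

Orientations are given as [roll, pitch, yaw] about the fixed x, y, z axes, in that order (R = Rz(yaw) Ry(pitch) Rx(roll)).
In Python, from bench import sensors, optics, job, r gives the robot as it stands.
- The arm moves only by the tool play_rows, never from a script. Its argument "motion" is a list that holds one entry, the list of rows, each a list of 6 numbers: the shift along the tool's x, y, z in cm, then the turn, a rotation vector about the tool's x, y, z in degrees. In form: [[[x, y, z, ax, ay, az], ...]]. A call has 1 to 5 rows; each row is the pose to reach, as a shift and turn from the pose commanded when the call began, along the tool's axes at that moment; what a row does not reach only later rows make up. A row lasts 1/10 s, in which the tool goes at most 50 mm and 8.59 degrees, less where a joint would pass 70% of its speed; a pose out of reach is approached as far as the arm can. A call with a gripper value outside its range is refused whole. "jaw" is the opening, from 0 (shut) to 1 (fully open), set as the call begins (left out, the last holds). The fingers move at their own pace and stop on an object; "squeeze" is the grip in N (left out, the last holds). Time passes only in rows, so rows that repeat a pose let the fingers close. It gives the time, the measured TCP pose, the force, the opening and the grip force at its end, in the units of the state.
- sensors.sense(): the state, without advancing time (a new reading comes with each control period).
- optics.snapshot(name): name is "scene" or "top" or "wrist"; returns a dict with "pixels" (420x560x3 uint8, red, green, blue), "mtx" (3x3 intrinsics, pixels), "R" (3x3) and "t" (3): a world point X has camera coordinates R X + t; the wrist camera has in their place "T_tool_cam" (4x4, takes a point from camera to tool coordinates, whose origin is the TCP and whose axes are the flange's). Camera axes: x right, y down, z forward; pixel columns grow to the right and rows downward; lengths in mm; the calibration is good to about 2 mm. The wrist camera is an equidistant fisheye: a pixel r from the principal point sees the ray r / f radians off the axis. A picture is of the moment at which its call begins: read the wrist's pose just before it. There is no depth.
- job.hand_in(): hands the job in; it is judged then, once.
The state is a dict: "time": time; "joint_pos": joint angles; "qd": joint speeds; "joint_efforts": joint torques, N m; "tool_pos": TCP position; "tcp_rot": TCP orientation; "ft_force": force on the tool from outside, world axes, zero at the start; "wrist_torque": the same for the moment, N m; "finger_gap": finger opening in mm; "grip_force": force on a finger pad.
Only numpy, scipy, OpenCV 4.12 (cv2) and the standard library are available. Lean on these libraries where they do the work, as an engineer would, in place of code of your own. Each camera call takes 0.05 s, during which the arm holds its last target. There are 200 camera calls.

### The job

Slide the white tube rack along its tray until it is fully home against the mixer's housing. Then lay the steel retaining rod in the dock's guides and push it through the near lug, the rack's orange ear and the far lug until its red head is up against the end stop, and let go. Leave the beaker, the jar and the blue tip box where they stand.

Things in the scene. Friction and masses are not known exactly. Their poses are not given: they have to be found in the camera images.
- dock: White mixer dock fixed to the bench. Origin on the bench, under the middle of the rod line, midway between the two blue lugs; z up. The rod line (axis of all holes and guides) runs along dock y at x = 0, 45 mm above the bench; the rod goes in towards +y. The rack's tray: 190 mm (x) by 116 mm (y), top 12 mm above the bench. The guide bar on its -y side: 50 mm wide, top also 12 mm.
- rack: White tube rack with coloured caps, loose, about 0.35 kg, 66 mm (x) by 76 mm (y), 66 mm high. Before it (-x) stands its orange ear, 26 mm (x) by 24 mm (y), 50 mm high, which may be pushed on its front face, x = -13 mm. Origin on the underside, below the ear's hole; axes parallel to the dock's. It starts on the tray 35 to 65 mm short of home; home is x = 0 in the dock's frame.
- ear_hole (a point): Centre of the 14 mm hole through the orange ear, 33 mm above the rack's underside, hole along rack y. On the rod line when the rack is home.
- rod: Steel rod, loose, about 0.17 kg: shaft 10 mm in diameter, 250 mm from shoulder to nose, the last 10 mm tapered; at the rear a round red head 24 mm in diameter, 14 mm long. Origin on the axis near the centre of mass, 145 mm behind the nose, 105 mm ahead of the shoulder; y points to the nose. It starts level on its blue rest, to be gripped from above at its origin. It may roll about its axis.
- rod_nose (a point): Tip of the rod's nose, on the axis.
- rod_head (a point): Centre of the rear face of the red head (where to push), on the axis; 264 mm behind the nose.
- near_hole (a point): Mouth of the 14 mm through hole in the near lug (entered first), on its -y face at dock y = -58 mm; dock axes. Each blue lug is 26 mm (x) by 12 mm (y), its top 62 mm above the bench.
- far_hole (a point): Mouth of the 14 mm hole in the far lug on its +y face, dock y = 58 mm, where the rod comes out; dock axes. A rod that is home stands out 14 mm.
- end_stop (a point): Point on the rod line at the -y face (dock y = -178 mm) of the small grey V guide that carries the shaft: 14 mm long, open upwards, mouth 27 mm wide, top 51 mm above the bench. The head's shoulder rests on this face when the rod is home.
- rest: Blue rod rest fixed to the bench behind the dock's guide bar, 50 mm by 130 mm, two V notches 100 mm apart (inner faces at y = -43 and 43 mm), rod axis 40 mm above the bench, base 8 mm thick. Origin on the bench under its middle; y along the rod.
- beaker: Clear plastic beaker, 60 mm in diameter, 60 mm high, loose bystander. Origin under its centre.
- jar: Reagent jar with blue cap, 52 mm in diameter, 85 mm high, loose bystander. Origin under its centre.
- tipbox: Blue pipette tip box, 115 by 80 by 48 mm high, loose bystander. Origin under its centre.
- tray_back (a point): Middle of the face of the drive housing (56 mm high, at dock x = 85 mm) on which the rack stops. The rack slides to it along dock +x between low rails (tops 24 mm above the bench, 2 mm play each side), the ear passing between the lugs.
- head_guide (a point): Point on the rod line at the middle of the long grey V guide that carries the red head while the rod is pushed: dock y = -345 to -255 mm, open upwards, mouth 28 mm wide, top 42 mm above the bench. The head stands 15 mm above its top, to be pushed from behind. A rod laid with its head here has its nose before the near lug.
- guide_gap (a point): Point on the rod line midway in the 77 mm gap between the two V guides (dock y = -255 to -178 mm), free on both sides of the rod and down to 12 mm above the bench: room for fingers. A rod whose origin is laid here has its nose about 14 mm short of the near lug and its head in the long guide.
There are look-alikes about, which are no part of the job. Leave any black or turquoise look-alike of the rack alone.

How it is judged (in metres and radians):
On the way, in this order (a step that is already met when the one before it is completed fails the run):
1. the rack is home against the housing (within 3 mm) (x of rack in the frame of dock above -0.003 m and z of rack in the frame of dock below 0.015 m), for 0.2 s.
2. the rod's nose has come through the near lug and the ear (y of rod_nose in the frame of dock above 0.02 m and distance between rod_nose and far_hole below 0.06 m and angle between the y axis of rod and the y axis of dock, either way round below 0.05 rad), for 0.1 s.
At the end, for the whole second after the job is handed in: Rack on its tray within 4 mm of home; rod through near lug, ear and far lug, nose at least 9 mm beyond the far lug (head within 5 mm of the end stop), within 5 mm of the rod line and 0.04 rad of it; rod and rack at rest; beaker, jar and tip box within 30 mm of their starts (x of rack in the frame of dock above -0.004 m and z of rack in the frame of dock below 0.015 m and y of rod_nose in the frame of far_hole above 0.009 m and x of rod_nose in the frame of far_hole between -0.005 and 0.005 m and z of rod_nose in the frame of far_hole between -0.005 and 0.005 m and angle between the y axis of rod and the y axis of dock, either way round below 0.04 rad and linear speed of each of rod, rack below 0.02 m/s); the robot touches nothing.
It fails at once if the beaker is moved by more than 30 mm (distance of beaker from where it was at the start of the episode above 0.03 m).
It fails at once if the jar is moved by more than 30 mm (distance of jar from where it was at the start of the episode above 0.03 m).
It fails at once if the tip box is moved by more than 30 mm (distance of tipbox from where it was at the start of the episode above 0.03 m).
It also fails if it takes over 54 s, if anything falls off the work surface, if the arm or the gripper's body presses on something with over 40 N, if the wrist force passes 120 N, or if a joint passes its speed limit or range.

## Working session

There is one attempt and no reset: what is moved stays moved. The work goes in short steps, Python scripts to look and compute and a tool call to move; the robot and the scene stay as the last step left them, time stands still between calls to the robot, and variables do not carry over. Pictures are saved under pics/ and viewed, at most 10 in all, crops included, and the job is handed in when it is done.

Besides the shell and the picture viewer there is one more tool, called after ">>>" by a JSON object that holds its "op" and its "data". play_rows: Moves the arm, as the interface text tells. Its arguments: {"type":"object","properties":{"motion":{"type":"array","items":{"type":"array","items":{"type":"array","items":{"type":"number"}}}},"jaw":{"type":"number"},"squeeze":{"type":"number"}},"required":["motion"]}

```bash
mkdir -p pics; ls; python3 - <<'E'
from bench import sensors, optics, r
import cv2,numpy as np,pickle
d={}
for n in ("scene","top"):
    s=optics.snapshot(n); d[n]=s
    cv2.imwrite(f"pics/{n}0.png",s["pixels"][:,:,::-1])
    print(n,s["mtx"],s["R"],s["t"])
pickle.dump(d,open("snap0.pkl","wb"))
print(sensors.sense(), r.pinch_z)
E
```

```text
pics
scene [[533.4690739    0.         283.59980866]
 [  0.         533.4690739  213.62386107]
 [  0.           0.           1.        ]] [[ 0.2461826   0.96917422 -0.00977017]
 [ 0.78255702 -0.20470665 -0.58796233]
 [-0.57183796  0.13710037 -0.8088293 ]] [-192.18878467 -363.29564421 1677.1731384 ]
top [[443.6481418    0.         274.23477434]
 [  0.         443.6481418  211.19189814]
 [  0.           0.           1.        ]] [[-0.02777325 -0.99909066 -0.03234971]
 [-0.99483112  0.03078796 -0.09676334]
 [ 0.09767133  0.02949507 -0.99478156]] [ 98.93562094 537.43760826 875.06814337]
{'time': 0.1, 'joint_pos': array([ 6.81009604e+01,  7.51263424e+00,  8.53253403e+01, -7.61773788e-04,
        8.72656678e+01, -4.89152018e+00]), 'qd': array([ 0.04749362, -0.16560279, -0.1163294 ,  0.02721742, -0.03303746,
       -0.10768034]), 'joint_efforts': array([ 1.30282857e-03, -5.70950139e+01, -5.01944518e+01, -1.23258396e-04,
        8.02622846e-03, -5.76981483e-05]), 'tool_pos': array([175.26385073, 573.26628691, 230.30801085]), 'tcp_rot': array([-1.79896670e+02, -8.07945612e-03,  1.62992510e+02]), 'ft_force': array([ 0.19800137, -0.21165476,  0.34913528]), 'wrist_torque': array([-0.0155163 , -0.05649686, -0.02889793]), 'grip_force': 0.0, 'finger_gap': 85.24497990821983} 18.700000000000003
```

View pics/scene0.png

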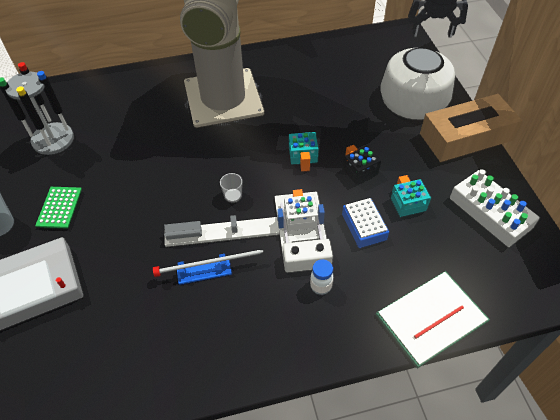

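View pics/top0.png

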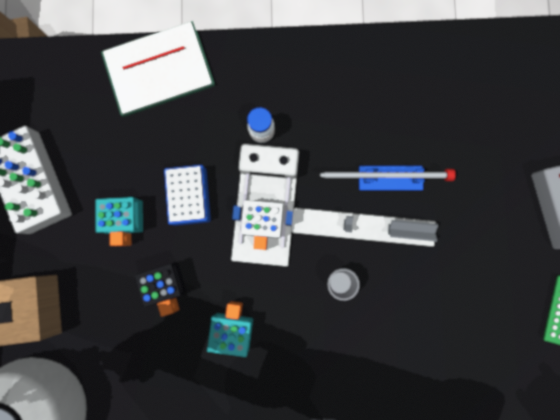

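Top view: the white rack stands on the tray at (262,218), with its ear at (261,242). The look-alikes are turquoise at (118,215) and (230,335), black at (158,290), and a big white block without an ear at (25,180). Only the one on the tray fits: it is white, has an orange ear and stands between the blue lugs at (236,213) and (290,217). The rod's red head is at (451,174) and its nose at (321,175). I'll confirm in an enlarged crop.

```bash
cat > h.py <<'E'
import numpy as np,cv2
def ray(s,uv):
    K,R,t=s["mtx"],s["R"],s["t"]
    return -R.T@t, R.T@np.linalg.inv(K)@np.array([uv[0],uv[1],1.])
def onz(s,uv,z):
    c,d=ray(s,uv); return c+d*(z-c[2])/d[2]
def proj(s,X):
    p=s["mtx"]@(s["R"]@np.asarray(X,float)+s["t"]); return p[:2]/p[2]
def tri(a,ua,b,ub):
    c1,d1=ray(a,ua);c2,d2=ray(b,ub);d1=d1/np.linalg.norm(d1);d2=d2/np.linalg.norm(d2)
    k=np.linalg.lstsq(np.c_[d1,-d2],c2-c1,rcond=None)[0]
    p,q=c1+k[0]*d1,c2+k[1]*d2; return (p+q)/2,np.linalg.norm(p-q)
def blobs(img,lo,hi,amin,roi=None):
    hsv=cv2.cvtColor(img,cv2.COLOR_RGB2HSV);m=cv2.inRange(hsv,np.array(lo),np.array(hi))
    if roi: k=np.zeros_like(m);x0,y0,x1,y1=roi;k[y0:y1,x0:x1]=255;m&=k
    n,l,st,c=cv2.connectedComponentsWithStats(m)
    return m,[(st[i],c[i]) for i in range(1,n) if st[i][4]>=amin]
E
python3 - <<'E'
import pickle,cv2,numpy as np
from h import *
d=pickle.load(open("snap0.pkl","rb"))
t=d["top"]["pixels"];s=d["scene"]["pixels"]
c=cv2.resize(t[125:305,225:465],None,fx=3.3,fy=3.3,interpolation=cv2.INTER_CUBIC)
cv2.imwrite("pics/topc.png",c[:,:,::-1])
c=cv2.resize(s[165:300,145:350],None,fx=3.9,fy=3.9,interpolation=cv2.INTER_CUBIC)
cv2.imwrite("pics/scec.png",c[:,:,::-1])
for n,roi in (("top",(225,90,480,310)),("scene",(140,150,400,300))):
    for nm,lo,hi in (("blue",(105,120,50),(125,255,255)),("red",(0,180,90),(4,255,255)),("orange",(5,150,120),(18,255,255))):
        for st,ce in blobs(d[n]["pixels"],lo,hi,6,roi)[1]: print(n,nm,st,ce.round(1))
E
```

```text
top blue [246 106  27  26 519] [259.  118.5]
top blue [358 165  67   7 461] [390.7 168. ]
top blue [358 178  68  14 913] [390.6 184.5]
top blue [232 205   9  15 115] [235.6 212.4]
top blue [256 207   5   5  18] [258.1 208.7]
top blue [286 211   6  14  69] [288.6 217.8]
top blue [263 217   6   4  17] [265.6 218.4]
top blue [246 224   5   4  18] [248.2 225.5]
top blue [271 226   5   5  17] [273.  227.6]
top red [446 169  10  12  96] [450.8 174.4]
top orange [255 237  12  12 130] [260.3 242.2]
top orange [226 303  15   7  92] [233.  306.4]
scene blue [365 150   4   3   8] [366.2 150.6]
scene blue [350 153   5   6  23] [351.7 155.8]
scene blue [358 155   6   6  26] [360.2 157.5]
scene blue [367 157   5   6  26] [368.7 159.3]
scene blue [307 196   5   5  18] [308.7 198.1]
scene blue [288 198   5   6  20] [289.9 200.4]
scene blue [296 203   4   5  18] [297.3 205. ]
scene blue [319 204   6   9  41] [321.  208.3]
scene blue [342 205  47  43 509] [362.9 232.3]
scene blue [303 207   4   6  19] [304.5 209.6]
scene blue [278 209   5  19  85] [280.1 217.8]
scene blue [219 253   7   4  20] [221.8 254.8]
scene blue [313 259  21  21 333] [322.4 269.2]
scene blue [177 261   8   4  24] [180.2 262.6]
scene blue [177 260  55  25 839] [203.7 271.8]
scene red [153 266   7  11  59] [155.9 270.9]
scene orange [346 150   9   5  27] [349.  151.2]
scene orange [300 152  10  19 169] [304.9 160.9]
scene orange [397 176   3   8  12] [398.4 180. ]
scene orange [293 189  10   8  65] [297.5 192.3]
```

View pics/topc.png

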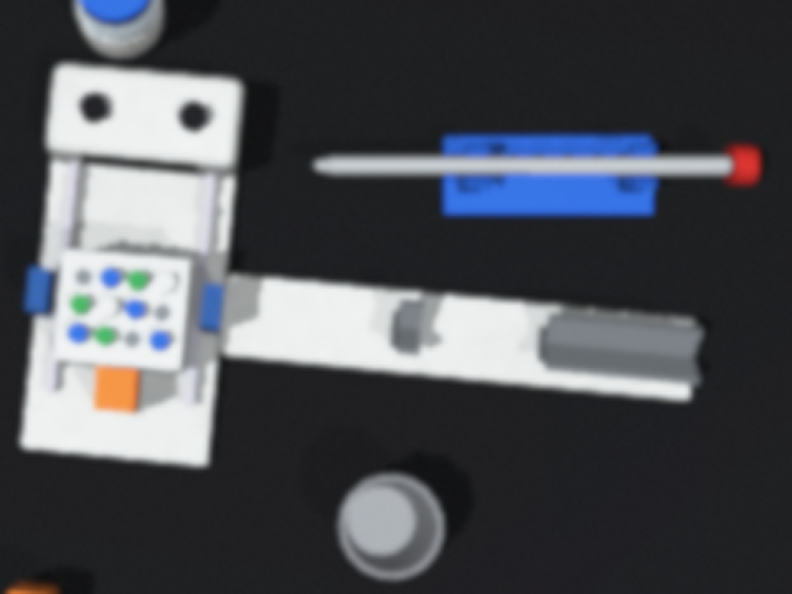

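View pics/scec.png

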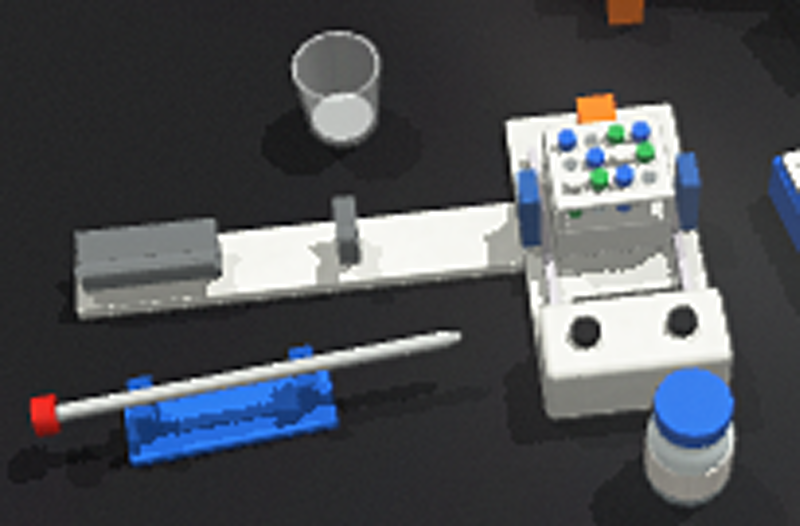

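The crop confirms the white rack between the lugs. In its pixels, the ear is at (117,390), the lugs at (38,290) and (212,307), the small V at (410,325), the long V from (545,340) to (700,350), the rod nose at (315,165) and the head at (745,165). Next I cast rays.

```bash
python3 - <<'E'
import pickle
from h import *
d=pickle.load(open("snap0.pkl","rb"));T,S=d["top"],d["scene"]
np.set_printoptions(precision=1,suppress=True)
tc=lambda u,v:(225+(u+.5)/3.3-.5,125+(v+.5)/3.3-.5); sc=lambda u,v:(145+(u+.5)/3.9-.5,165+(v+.5)/3.9-.5)
print("cams",-T["R"].T@T["t"],-S["R"].T@S["t"])
for n,p,z in [("farlug top",(36,288),62),("nearlug top c",(212,305),62),("tray FL",(21,449),12),("tray FR",(208,466),12),("bar end near",(690,400),12),("bar end far",(702,322),12),
 ("bar start near",(225,354),12),("bar start far",(232,275),12),("ear top c",(117,390),62),("ear FL",(95,409),62),("ear FR",(137,412),62),("rack tl",(62,248),78),("rack tr",(191,258),78),("rack br",(183,371),78),("rack bl",(52,360),78),
 ("smallV",(408,326),51),("housing FL",(48,152),56),("housing FR",(234,166),56),("rod nose",(315,164),40),("rod head rear",(761,165),40),("beaker",(391,525),60),("rest l",(443,175),8),("rest r",(655,175),8),("longV L",(545,340),42),("longV R",(700,352),42)]:
    print(n,onz(T,tc(*p),z))
for n,p,q in [("nose",(315,164),(460,336)),("head c",(745,165),(46,415)),("farlug",(36,288),(688,157)),("jar cap",(119,-5),(692,395)),("beaker rim",(391,525),(336,65))]:
    print("tri",n,*tri(T,tc(*p),S,sc(*q)))
E
```

```text
cams [451.9  56.5 925.7] [1290.7 -118.  1141.1]
farlug top [537.6 158.   62. ]
nearlug top c [524.3  53.8  62. ]
tray FL [442.2 175.2  12. ]
tray FR [428.6  59.2  12. ]
bar end near [ 460.9 -238.5   12. ]
bar end far [ 508.7 -248.8   12. ]
bar start near [497.6  46.5  12. ]
bar start far [547.   40.5  12. ]
ear top c [475.8 111.3  62. ]
ear FL [465.  124.6  62. ]
ear FR [462.5  99.8  62. ]
rack tl [559.1 140.4  78. ]
rack tr [550.8  65.2  78. ]
rack br [485.2  71.8  78. ]
rack bl [493.8 147.6  78. ]
smallV [509.1 -62.5  51. ]
housing FL [620.5 149.9  56. ]
housing FR [608.2  38.   56. ]
rod nose [610.7 -11.8  40. ]
rod head rear [ 601.  -280.7   40. ]
beaker [392.8 -46.3  60. ]
rest l [606.7 -94.5   8. ]
rest r [ 602.2 -226.8    8. ]
longV L [ 498.9 -145.1   42. ]
longV R [ 489.  -236.4   42. ]
tri nose [610.1 -10.1  44.7] 2.7423929348111526
tri head c [ 601.  -266.7   44.9] 5.158430899533959
tri farlug [536.3 157.6  77.8] 2.894883097162674
tri jar cap [708.3 106.4  84. ] 6.880677317181243
tri beaker rim [393.5 -44.6  65.1] 2.379984756553886
```

```bash
cat > go.py <<'E'
# go.py x y z yaw [--w]: row from the kept commanded pose to a world pose (tool down); d: prefix = dock frame
import json,sys,os,numpy as np
from scipy.spatial.transform import Rotation as Ro
P=json.load(open("dock.json")) if os.path.exists("dock.json") else dict(o=[531,106],yaw=-7.2)
def d2w(x,y):
    a=np.radians(P["yaw"]);c,s=np.cos(a),np.sin(a)
    return P["o"][0]+c*x-s*y,P["o"][1]+s*x+c*y
def w2d(X):
    a=np.radians(P["yaw"]);c,s=np.cos(a),np.sin(a);u,v=X[0]-P["o"][0],X[1]-P["o"][1]
    return np.array([c*u+s*v,-s*u+c*v])
def rot(yaw): return Ro.from_euler("xyz",[180,0,yaw],degrees=True)
def row(cmd,tgt):
    R0=rot(cmd[3]);t=R0.inv().apply(np.array(tgt[:3])-cmd[:3])/10
    return np.round(t,2), -(round(tgt[3]-cmd[3],2))
def chain(*tg):
    f="cmd.json";cmd=np.array(json.load(open(f))) if os.path.exists(f) else np.array([175.455,573.778,231.292,162.995])
    for t in tg:
        s,z=row(cmd,t);print([*map(float,s),0,0,float(z)],"dist",round(float(np.linalg.norm(s))*10),"->",np.round(t,1))
        cmd=np.array([*(cmd[:3]+rot(cmd[3]).apply(s*10)),cmd[3]-z])
    json.dump(cmd.tolist(),open(f,"w"))
E
python3 - <<'E'
from go import *
Y=180-7.2
chain((*d2w(-115,-2),200,Y),(*d2w(-115,-2),34,Y))
E
```

```text
[-36.38, -36.49, 3.13, 0, 0, -9.81] dist 516 -> [416.7 118.4 200.  172.8]
[-0.0, -0.0, 16.6, 0, 0, 0.0] dist 166 -> [416.7 118.4  34.  172.8]
```

>>> {"op": "play_rows", "data": {"motion": [[[-4,-4,0.3,0,0,0],[-8,-8,0.6,0,0,0],[-11,-11,0.9,0,0,0],[-14,-14,1,0,0,0],[-16,-16,1,0,0,0]]], "jaw": 0}}

```text
time: 0.6
tool_pos: [282.4, 371.0, 220.4]
tcp_rot: [-179.9, 0.0, 162.9]
ft_force: [0.9, 0.0, 0.6]
finger_gap: 12.2
grip_force: 0.0
```

>>> {"op": "play_rows", "data": {"motion": [[[-4,-4,0.5,0,0,0],[-7,-7,1,0,0,0],[-10,-10,1,0,0,0],[-12,-12,1,0,0,0],[-12,-12,1,0,0,0]]]}}

```text
time: 1.1
tool_pos: [362.4, 221.3, 211.0]
tcp_rot: [-179.9, 0.0, 162.8]
ft_force: [0.0, 0.6, -0.4]
finger_gap: -0.1
grip_force: 0.0
```

>>> {"op": "play_rows", "data": {"motion": [[[-3,-3,0.5,0,0,-3],[-6,-6,1,0,0,-7],[-8.38,-8.49,1.13,0,0,-9.81],[-8.38,-8.49,1.13,0,0,-9.81],[-8.38,-8.49,1.13,0,0,-9.81]]]}}

```text
time: 1.6
tool_pos: [416.4, 118.7, 199.7]
tcp_rot: [180.0, -0.1, 172.7]
ft_force: [-0.1, -0.2, 0.1]
finger_gap: -0.2
grip_force: 0.0
```

```bash
cat > w.py <<'E'
import sys,pickle,cv2
from bench import sensors, optics
n=sys.argv[1];st=sensors.sense();s=optics.snapshot("wrist");s["st"]=st
pickle.dump(s,open(n+".pkl","wb"))
cv2.imwrite(f"pics/{n}.png",s["pixels"][:,:,::-1])
print(st["tool_pos"].round(2),st["tcp_rot"].round(2),st["time"])
E
python3 w.py w1; python3 -c "
import pickle;s=pickle.load(open('w1.pkl','rb'));print({k:v for k,v in s.items() if k not in('pixels','st')})"
```

```text
[416.4  118.67 199.67] [ 1.7998e+02 -6.0000e-02  1.7268e+02] 1.6
{'mtx': array([[325.1922621 ,   0.        , 279.37905759],
       [  0.        , 325.1922621 , 210.42913921],
       [  0.        ,   0.        ,   1.        ]]), 'T_tool_cam': array([[ 5.41123951e-04, -9.64055199e-01, -2.65701488e-01,
         6.64186108e+01],
       [ 9.99999562e-01,  3.18756404e-04,  8.80028741e-04,
        -4.14554119e-01],
       [-7.63702232e-04, -2.65701848e-01,  9.64054949e-01,
        -1.43248673e+02],
       [ 0.00000000e+00,  0.00000000e+00,  0.00000000e+00,
         1.00000000e+00]])}
```

View pics/w1.png

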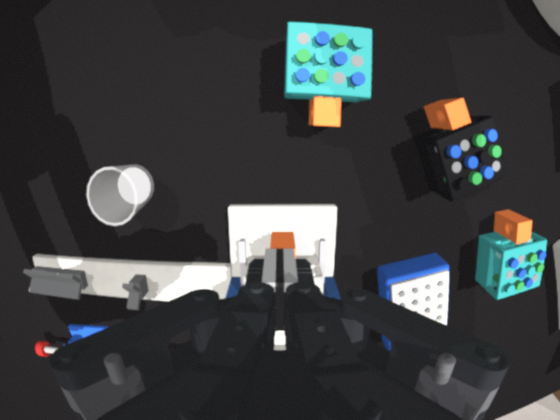

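Wrist view: the tray's front corners are at (230,206) and (336,207), the ear top at (283,240) lies in line with the fingers, the lugs are at (235,288) and (330,288), the small V at (136,290), and the beaker is at (117,196). Now down in front of the ear, then push.

```bash
cat >> h.py <<'E'
def wonz(s,uv,z):
    from scipy.spatial.transform import Rotation as Ro
    K=s["mtx"];a=np.array([(uv[0]-K[0,2])/K[0,0],(uv[1]-K[1,2])/K[1,1]]);th=np.linalg.norm(a)
    d=np.array([*(a/th*np.sin(th)),np.cos(th)]);T=s["T_tool_cam"]
    R=Ro.from_euler("xyz",s["st"]["tcp_rot"],degrees=True).as_matrix()
    c=R@T[:3,3]+s["st"]["tool_pos"];d=R@T[:3,:3]@d
    return c+d*(z-c[2])/d[2]
E
python3 - <<'E'
import pickle
from h import *; from go import *
np.set_printoptions(precision=1,suppress=True)
s=pickle.load(open("w1.pkl","rb"))
for n,p,z in [("tray FL",(336,206),12),("tray FR",(229,206),12),("bar a",(36,256),12),("bar b",(225,264),12),("ear FL",(294,233),62),("ear FR",(271,233),62),("lug far f",(332,277),62),("lug near f",(234,277),62),("smallV",(135,279),51)]:
    X=wonz(s,p,z);print(n,X,w2d(X))
E
```

```text
tray FL [443.6 175.8  12. ] [-95.5  58.3]
tray FR [429.1  63.1  12. ] [-95.7 -55.3]
bar a [ 462.8 -227.5   12. ] [ -25.8 -339.4]
bar b [495.1  46.8  12. ] [-28.2 -63.3]
ear FL [450.1 127.7  62. ] [-83.   11.4]
ear FR [447.4 106.9  62. ] [-83.   -9.6]
lug far f [500.3 159.4  62. ] [-37.2  49.2]
lug near f [488.  65.  62.] [-37.5 -46.1]
smallV [486.6 -47.9  51. ] [ -24.8 -158.2]
```

>>> {"op": "play_rows", "data": {"motion": [[[0,0,4.5,0,0,0],[0,0,9,0,0,0],[0,0,13,0,0,0],[0,0,15.5,0,0,0],[0,0,16.6,0,0,0]]]}}

```text
time: 2.15
tool_pos: [413.8, 119.6, 31.1]
tcp_rot: [-179.9, -0.3, 172.9]
ft_force: [-0.9, 0.4, 0.5]
finger_gap: -0.0
grip_force: 0.0
```

>>> {"op": "play_rows", "data": {"motion": [[[-1,0,0,0,0,0],[-2,0,0,0,0,0],[-3,0,0,0,0,0],[-3.5,0,0,0,0,0],[-4,0,0,0,0,0]]]}}

```text
time: 2.65
tool_pos: [457.4, 113.4, 34.9]
tcp_rot: [180.0, 0.0, 172.8]
ft_force: [-3.4, 1.4, 1.3]
finger_gap: -0.1
grip_force: 1.3
```

>>> {"op": "play_rows", "data": {"motion": [[[-0.6,0,0,0,0,0],[-1.2,0,0,0,0,0],[-1.8,0,0,0,0,0],[-2.4,0,0,0,0,0],[-3,0,0,0,0,0]]]}}

```text
time: 3.15
tool_pos: [486.5, 109.6, 34.0]
tcp_rot: [-180.0, -0.0, 172.8]
ft_force: [-2.4, 0.5, 2.5]
finger_gap: -0.1
grip_force: 1.3
```

>>> {"op": "play_rows", "data": {"motion": [[[-0.4,0,0,0,0,0],[-0.8,0,0,0,0,0],[-1.1,0,0,0,0,0],[-1.4,0,0,0,0,0],[-1.6,0,0,0,0,0]]]}}

```text
time: 3.65
tool_pos: [502.2, 107.6, 33.9]
tcp_rot: [-180.0, 0.0, 172.8]
ft_force: [-2.1, -0.0, 0.9]
finger_gap: 0.1
grip_force: 1.2
```

>>> {"op": "play_rows", "data": {"motion": [[[-0.1,0,0,0,0,0],[-0.2,0,0,0,0,0],[-0.3,0,0,0,0,0],[-0.3,0,0,0,0,0]]]}}

```text
time: 4.05
tool_pos: [505.0, 107.3, 33.9]
tcp_rot: [-180.0, 0.0, 172.8]
ft_force: [-1.0, -0.5, -0.3]
finger_gap: 0.3
grip_force: 0.4
```

>>> {"op": "play_rows", "data": {"motion": [[[-0.15,0,0,0,0,0],[-0.3,0,0,0,0,0],[-0.3,0,0,0,0,0]]]}}

```text
time: 4.35
tool_pos: [508.2, 106.9, 34.0]
tcp_rot: [180.0, 0.0, 172.8]
ft_force: [-0.4, 0.2, -0.3]
finger_gap: 0.1
grip_force: 0.3
```

>>> {"op": "play_rows", "data": {"motion": [[[-0.1,0,0,0,0,0],[-0.2,0,0,0,0,0],[-0.2,0,0,0,0,0]]]}}

```text
time: 4.65
tool_pos: [510.1, 106.6, 34.0]
tcp_rot: [180.0, 0.0, 172.8]
ft_force: [-0.7, 0.8, -0.0]
finger_gap: -0.2
grip_force: 0.5
```

>>> {"op": "play_rows", "data": {"motion": [[[-0.1,0,0,0,0,0],[-0.2,0,0,0,0,0],[-0.2,0,0,0,0,0]]]}}

```text
time: 4.95
tool_pos: [510.5, 106.6, 33.8]
tcp_rot: [-180.0, -0.2, 172.8]
ft_force: [-9.2, 1.0, 6.9]
finger_gap: 0.2
grip_force: 4.6
```

>>> {"op": "play_rows", "data": {"motion": [[[-0.1,0,0,0,0,0],[-0.2,0,0,0,0,0],[-0.2,0,0,0,0,0]]]}}

```text
time: 5.25
tool_pos: [510.5, 106.7, 33.2]
tcp_rot: [-180.0, -0.4, 172.8]
ft_force: [-17.3, 2.9, 11.8]
finger_gap: 0.1
grip_force: 8.9
```

```bash
python3 - <<'E'
from go import *
import cv2,pickle; from bench import optics; from h import *
json.dump([*d2w(-17,-2),34,172.8],open("cmd.json","w"))
Y=172.8
chain((*d2w(-50,-2),34,Y),(*d2w(-50,-2),190,Y),(510,30,190,Y-30),(560,-60,190,Y-60),(605,-159,190,88))
E
```

```text
[3.3, -0.0, -0.0, 0, 0, -0.0] dist 33 -> [481.1 110.3  34.  172.8]
[0.0, 0.0, -15.6, 0, 0, -0.0] dist 156 -> [481.1 110.3 190.  172.8]
[-3.87, -7.6, -0.0, 0, 0, 30.0] dist 85 -> [510.   30.  190.  142.8]
[-9.42, -4.15, -0.0, 0, 0, 30.0] dist 103 -> [560.  -60.  190.  112.8]
[-10.87, 0.32, 0.0, 0, 0, 24.8] dist 109 -> [ 605 -159  190   88]
```

>>> {"op": "play_rows", "data": {"motion": [[[1.5,0,0,0,0,0],[3.3,0,0,0,0,0],[3.3,0,-4,0,0,0],[3.3,0,-8,0,0,0],[3.3,0,-12,0,0,0]]]}}

```text
time: 5.75
tool_pos: [481.0, 110.2, 155.4]
tcp_rot: [-180.0, 0.0, 172.8]
ft_force: [1.6, 0.5, 0.1]
finger_gap: -0.0
grip_force: 0.0
```

>>> {"op": "play_rows", "data": {"motion": [[[0,0,-3.6,0,0,0],[-1,-2,-3.6,0,0,7],[-2,-4,-3.6,0,0,15],[-3,-6,-3.6,0,0,23],[-3.87,-7.6,-3.6,0,0,30]]]}}

```text
time: 6.25
tool_pos: [510.8, 28.9, 190.5]
tcp_rot: [180.0, 0.1, 142.5]
ft_force: [0.2, 0.3, 0.1]
finger_gap: 0.2
grip_force: 0.0
```

>>> {"op": "play_rows", "data": {"motion": [[[-2.3,-1,0,0,0,7.5],[-4.7,-2.1,0,0,0,15],[-7,-3.1,0,0,0,22.5],[-9.42,-4.15,0,0,0,30],[-9.42,-4.15,0,0,0,30]]], "jaw": 1}}

```text
time: 6.75
tool_pos: [561.2, -62.7, 190.2]
tcp_rot: [180.0, 0.1, 112.4]
ft_force: [-0.9, 0.1, -0.3]
finger_gap: 72.4
grip_force: 0.0
```

>>> {"op": "play_rows", "data": {"motion": [[[-3,0.1,0,0,0,7],[-6,0.2,0,0,0,14],[-9,0.3,0,0,0,20],[-10.87,0.32,0,0,0,24.8],[-10.87,0.32,0,0,0,24.8]]]}}

```text
time: 7.25
tool_pos: [605.5, -160.7, 189.9]
tcp_rot: [180.0, 0.0, 87.9]
ft_force: [-0.6, 0.0, -0.3]
finger_gap: 85.2
grip_force: 0.0
```

```bash
python3 w.py w2; python3 - <<'E'
import cv2; from bench import optics,sensors
s=optics.snapshot("top")["pixels"];print(sensors.sense()["joint_pos"].round(1))
cv2.imwrite("pics/top2.png",cv2.resize(s[125:305,225:465],None,fx=3.3,fy=3.3,interpolation=cv2.INTER_CUBIC)[:,:,::-1])
E
```

```text
[ 605.51 -160.7   189.89] [1.7997e+02 4.0000e-02 8.7870e+01] 7.25
[-19.4  12.6  83.9   0.   83.5 -17.5]
```

View pics/w2.png

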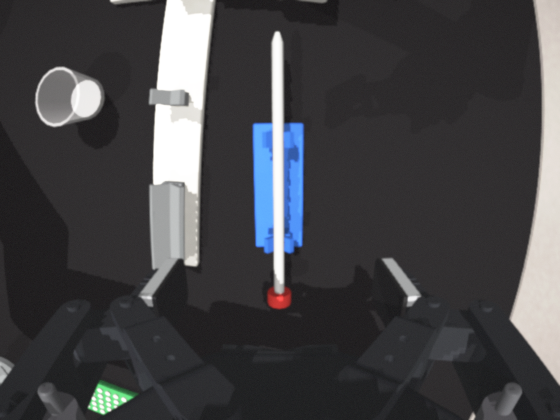

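Wrist view 2: the nose is at (278,34) and the head at (279,297). The rest spans (253..303, 124..250), the small V is at (168,97), the long V's bottom end is at (170,265) with its top end at (168,184), and the beaker is at (70,97), clear of everything.

```bash
python3 - <<'E'
import pickle
from h import *; from go import *
np.set_printoptions(precision=1,suppress=True)
s=pickle.load(open("w2.pkl","rb"));g=cv2.cvtColor(s["pixels"],cv2.COLOR_RGB2GRAY).astype(int)
pts=[]
for v in (45,70,100,130,160,190,220,250,280):
    seg=s["pixels"][v,262:298].astype(int);m=(seg.min(1)>110);c=262+np.flatnonzero(m)
    X=wonz(s,(c.mean(),v),40);pts.append(X);print(v,c.min(),c.max(),X)
P_=np.array(pts);k=np.polyfit(P_[:,1],P_[:,0],1);print("rod yaw",-np.degrees(np.arctan(k[0])),"x at y=-160",np.polyval(k,-160))
m,b=blobs(s["pixels"],(0,150,60),(5,255,255),30,(250,270,310,320));print(b)
for n,p,z in [("nose",(277.5,33),40),("head top",(279.5,289),45),("restT",(278,124),8),("restB",(278,247),8),
 ("smallV L",(149,97),51),("smallV R",(188,97),51),("longV tl",(150,184),42),("longV tr",(184,184),42),("longV bl",(151,266),42),("longV br",(184,264),42),("bar tr",(214,20),12),("bar br",(199,265),12),("bar mid r",(205,150),12),("bar mid l",(158,150),12)]:
    X=wonz(s,p,z);print(n,X,w2d(X))
E
```

```text
45 271 282 [609.  -22.2  40. ]
70 271 283 [608.6 -45.7  40. ]
100 272 283 [608.  -73.1  40. ]
130 272 283 [ 607.  -100.1   40. ]
160 272 283 [ 606.  -127.3   40. ]
190 272 283 [ 604.9 -155.    40. ]
220 272 283 [ 603.8 -183.9   40. ]
250 273 283 [ 603.1 -214.4   40. ]
280 274 283 [ 602.4 -247.3   40. ]
rod yaw -1.8037408555054488 x at y=-160 604.90716967974
[(array([267, 287,  24,  22, 387], dtype=int32), array([278.8, 298.8]))]
nose [610.3 -10.6  40. ] [  93.3 -105.8]
head top [ 603.1 -255.    45. ] [ 116.8 -349.1]
restT [607.6 -94.8   8. ] [ 101.1 -189.6]
restB [ 602.7 -224.     8. ] [ 112.5 -318.4]
smallV L [492.8 -61.5  51. ] [ -16.9 -171. ]
smallV R [529.9 -65.8  51. ] [  20.5 -170.6]
longV tl [ 482.9 -143.1   42. ] [ -16.5 -253.2]
longV tr [ 517.7 -145.1   42. ] [  18.3 -250.8]
longV bl [ 470.2 -229.    42. ] [ -18.3 -340. ]
longV br [ 507.5 -226.6   42. ] [  18.3 -332.9]
bar tr [547.9  16.4  12. ] [ 28.  -86.8]
bar br [ 514.5 -241.5   12. ] [  27.2 -346.9]
bar mid r [ 533.6 -116.8   12. ] [  30.5 -220.7]
bar mid l [ 483. -113.   12.] [ -20.1 -223.3]
```

View pics/top2.png

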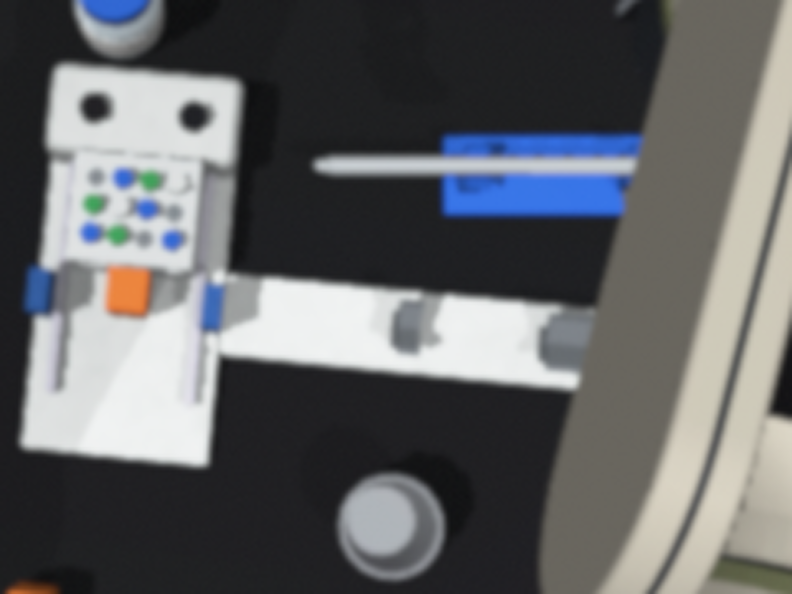

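Rack home against the housing, ear (128,290) in line with the lugs. Rod origin estimated at (605,-158), yaw -1.9°. Now the grasp.

```bash
python3 - <<'E'
from go import *
json.dump(dict(o=[532,106],yaw=-7.2),open("dock.json","w"))
chain((605,-158,22,88))
E
```

```text
[0.09, -0.01, 16.8, 0, 0, 0.0] dist 168 -> [ 605 -158   22   88]
```

>>> {"op": "play_rows", "data": {"motion": [[[0.1,0,4.5,0,0,0],[0.1,0,9,0,0,0],[0.1,0,12.5,0,0,0],[0.1,0,15,0,0,0],[0.1,0,16.8,0,0,0]]]}}

```text
time: 7.85
tool_pos: [603.3, -155.8, 19.5]
tcp_rot: [-179.8, -0.1, 88.2]
ft_force: [-0.8, -0.3, 0.3]
finger_gap: 85.9
grip_force: 0.0
```

>>> {"op": "play_rows", "data": {"motion": [[[0,0,0,0,0,0],[0,0,0,0,0,0],[0,0,0,0,0,0],[0,0,0,0,0,0],[0,0,0,0,0,0]]], "jaw": 0, "squeeze": 70}}

```text
time: 8.35
tool_pos: [605.9, -158.1, 23.4]
tcp_rot: [179.9, 0.0, 88.0]
ft_force: [-1.7, -0.3, -0.0]
finger_gap: 12.2
grip_force: 1.4
```

>>> {"op": "play_rows", "data": {"motion": [[[0,0,0,0,0,0],[0,0,0,0,0,0],[0,0,0,0,0,0],[0,0,0,0,0,0]]]}}

```text
time: 8.75
tool_pos: [604.7, -158.1, 23.3]
tcp_rot: [-180.0, 0.0, 88.0]
ft_force: [-7.4, 0.8, 9.1]
finger_gap: 7.9
grip_force: 68.4
```

>>> {"op": "play_rows", "data": {"motion": [[[0,0,-1,0,0,0],[0,0,-3,0,0,0],[0,0,-6,0,0,0],[0,0,-9,0,0,0],[0,0,-9,0,0,0]]]}}

```text
time: 9.25
tool_pos: [608.7, -159.2, 118.5]
tcp_rot: [179.5, 0.2, 88.0]
ft_force: [0.9, -0.9, -1.2]
finger_gap: 7.8
grip_force: 68.5
```

```bash
python3 w.py w3; python3 -c "
from go import *
print(json.load(open('cmd.json')))
json.dump([605,-158,112,88],open('cmd.json','w'))
from bench import sensors;s=sensors.sense();print(s['finger_gap'],s['ft_force'],s['wrist_torque'])"
```

```text
[ 608.66 -159.16  118.5 ] [1.7946e+02 1.6000e-01 8.8000e+01] 9.25
[604.9597434649787, -158.0414423883283, 22.0, 88.00000000000001]
7.635365936171559 [ 0.57904278  0.13678823 -1.86326728] [ 0.01675575 -0.00304657  0.02723696]
```

View pics/w3.png

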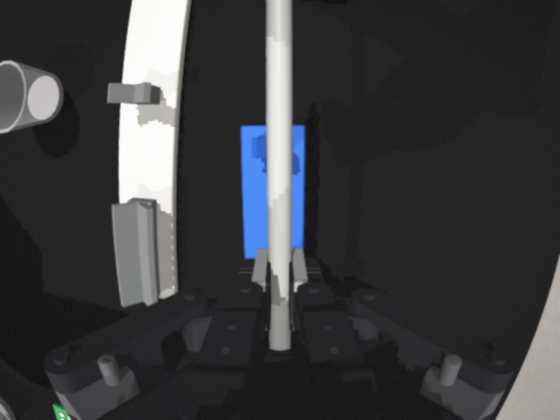

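Wrist view 3: the rod is held in line with the tool, with its shaft at column 278 from row 0 to 350. The rest is empty. Carrying it over the guides.

```bash
python3 - <<'E'
from go import *
chain((*d2w(0,-216.5),80,82.8))
E
```

```text
[4.57, -10.18, 3.2, 0, 0, 5.2] dist 116 -> [ 504.9 -108.8   80.    82.8]
```

>>> {"op": "play_rows", "data": {"motion": [[[0.7,-1.5,0,0,0,0.5],[1.8,-4,0,0,0,2],[3,-6.6,1,0,0,3.5],[4,-9,2,0,0,4.7],[4.57,-10.18,3.2,0,0,5.2]]]}}

```text
time: 9.8
tool_pos: [502.3, -107.6, 78.1]
tcp_rot: [-179.8, -0.0, 82.8]
ft_force: [-0.3, -0.8, -1.5]
finger_gap: 7.6
grip_force: 68.7
```

>>> {"op": "play_rows", "data": {"motion": [[[0,0,0,0,0,0],[0,0,0,0,0,0],[0,0,0,0,0,0]]]}}

```text
time: 10.1
tool_pos: [506.0, -109.2, 80.6]
tcp_rot: [179.9, 0.0, 82.8]
ft_force: [-1.0, -0.2, -1.4]
finger_gap: 7.5
grip_force: 68.6
```

```bash
python3 w.py w4; python3 - <<'E'
import pickle
from h import *; from go import *
from bench import optics
np.set_printoptions(precision=1,suppress=True)
T=optics.snapshot("top");S=optics.snapshot("scene");pickle.dump((T,S),open("s4.pkl","wb"))
a=cv2.resize(T["pixels"][190:265,225:465],None,fx=3.3,fy=3.3,interpolation=cv2.INTER_CUBIC)
b=cv2.resize(S["pixels"][190:275,145:348],None,fx=3.9,fy=3.9,interpolation=cv2.INTER_CUBIC)
print(a.shape,b.shape)
cv2.imwrite("pics/c4.png",np.vstack([a,b[:,:792]])[:,:,::-1])
for n,s in (("top",T),("scene",S)):
    m,bl=blobs(s["pixels"],(0,170,60),(5,255,255),15,(140,160,480,300))
    for st,c in bl:
        print(n,st,c)
        o,d=ray(s,c); D=np.array([*w2d(o)]);e=w2d(o+d)-D;k=-D[0]/e[0]
        print("on rod plane: y",D[1]+k*e[1],"z",o[2]+k*d[2], "at z100:",w2d(onz(s,c,97)))
E
```

```text
[ 506.   -109.23   80.63] [1.7993e+02 2.0000e-02 8.2810e+01] 10.1
(248, 792, 3) (332, 792, 3)
scene [164 212   7  10  60] [166.8 216.8]
on rod plane: y -324.8319744850918 z 98.46814882855892 at z100: [  -1.1 -325.1]
```

View pics/c4.png

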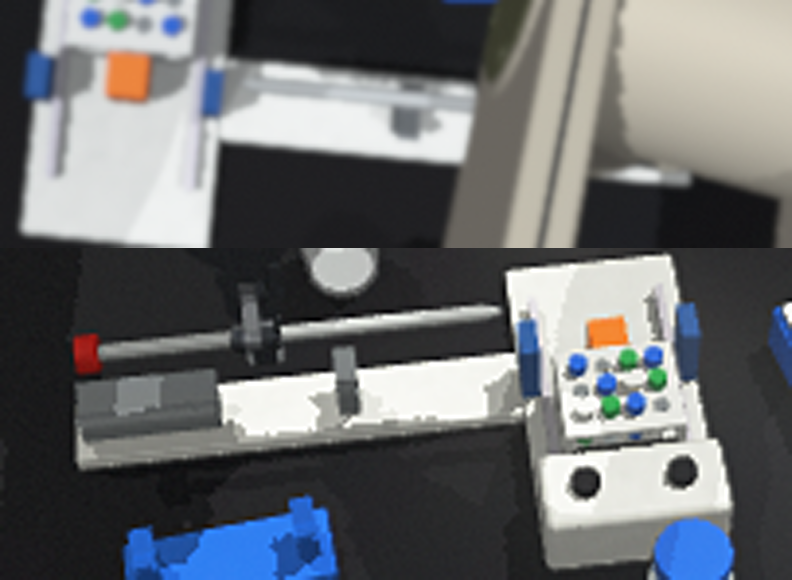

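Crops: in the top half, the nose is at (250,83), with the near lug at (212,92). In the scene half, the head is at (87,353) and the nose at (499,311), and the rod looks parallel to the bar. Checking the nose's position and height.

```bash
python3 - <<'E'
import pickle
from h import *; from go import *
np.set_printoptions(precision=1,suppress=True)
T,S=pickle.load(open("s4.pkl","rb"))
tu=lambda u,v:(225+(u+.5)/3.3-.5,190+(v+.5)/3.3-.5);su=lambda u,v:(145+(u+.5)/3.9-.5,190+(v-248+.5)/3.9-.5)
for z in (90,97,104): print(z,"top",w2d(onz(T,tu(249,83),z)),"scene",w2d(onz(S,su(499,311),z)))
print(w2d(onz(T,tu(440,102),97)))
# lugs/V: same view heights
print("smallV top",w2d(onz(T,tu(408,124),51)),"lug near",w2d(onz(T,tu(212,92),62)),"far",w2d(onz(T,tu(38,75),62)))
print("head c scene z97",w2d(onz(S,su(87,353),97)))
# wrist: shaft line in the picture
s=pickle.load(open("w4.pkl","rb"))
for v in (60,100,140,180,220):
    c=250+np.flatnonzero(s["pixels"][v,250:310].astype(int).min(1)>100)
    if len(c): X=wonz(s,(c.mean(),v),97.6);print(v,c.min(),c.max(),w2d(X))
E
```

```text
90 top [  2.9 -73.6] scene [ -6.  -67.6]
97 top [  2.2 -73.5] scene [ -0.8 -68. ]
104 top [  1.6 -73.4] scene [  4.5 -68.4]
[   1.7 -181.7]
smallV top [  -9.  -170.6] lug near [ -2.  -52.8] far [-1.7 51. ]
head c scene z97 [  -1.6 -324.7]
60 250 309 [   1.8 -125.3]
100 250 309 [   1.8 -141.1]
140 250 309 [   1.8 -156.7]
180 250 309 [   1.8 -172.4]
220 250 309 [   1.8 -188.9]
```

>>> {"op": "play_rows", "data": {"motion": [[[0,-0.1,1,0,0,0],[0,-0.1,2.5,0,0,0],[0,-0.1,4,0,0,0],[0,-0.1,4.7,0,0,0],[0,-0.1,4.7,0,0,0]]]}}

```text
time: 10.75
tool_pos: [502.2, -108.1, 30.6]
tcp_rot: [-179.8, -0.0, 82.8]
ft_force: [-0.3, -0.2, -1.9]
finger_gap: 7.6
grip_force: 68.7
```

>>> {"op": "play_rows", "data": {"motion": [[[0,0,0.1,0,0,0],[0,0,0.2,0,0,0],[0,0,0.3,0,0,0],[0,0,0.4,0,0,0],[0,0,0.4,0,0,0]]]}}

```text
time: 11.25
tool_pos: [504.5, -108.8, 30.3]
tcp_rot: [179.9, 0.0, 82.8]
ft_force: [-5.2, 0.4, 8.0]
finger_gap: 7.4
grip_force: 69.8
```

>>> {"op": "play_rows", "data": {"motion": [[[0,-0.1,0,0,0,0],[0,-0.2,0,0,0,0],[0,-0.2,0,0,0,0],[0,-0.2,0,0,0,0]]]}}

```text
time: 11.65
tool_pos: [502.0, -108.4, 29.0]
tcp_rot: [180.0, 0.0, 82.8]
ft_force: [0.8, -0.3, -0.9]
finger_gap: 7.3
grip_force: 68.7
```

>>> {"op": "play_rows", "data": {"motion": [[[0,0,0,0,0,0],[0,0,0,0,0,0],[0,0,0,0,0,0],[0,0,0,0,0,0]]], "jaw": 0.5}}

```text
time: 12.05
tool_pos: [502.0, -108.4, 29.0]
tcp_rot: [180.0, 0.0, 82.8]
ft_force: [-0.4, 0.8, 0.4]
finger_gap: 42.9
grip_force: 0.0
```

>>> {"op": "play_rows", "data": {"motion": [[[0,0,-1,0,0,0],[0,0,-3,0,0,0],[0,0,-5,0,0,0],[0,0,-6,0,0,0],[0,0,-6,0,0,0]]]}}

```text
time: 12.55
tool_pos: [503.5, -108.8, 91.3]
tcp_rot: [179.8, 0.0, 82.8]
ft_force: [0.3, 0.2, -0.6]
finger_gap: 42.6
grip_force: 0.0
```

```bash
python3 w.py w5; python3 - <<'E'
from go import *; from h import *; from bench import optics
x,y=d2w(-3,-216.5);json.dump([x,y,89,82.8],open("cmd.json","w"))
json.dump(dict(o=[530,106.2],yaw=-7.2),open("dock.json","w"))
S=optics.snapshot("scene");cv2.imwrite("pics/s5.png",cv2.resize(S["pixels"][190:275,145:348],None,fx=3.9,fy=3.9,interpolation=cv2.INTER_CUBIC)[:,:,::-1])
for st,c in blobs(S["pixels"],(0,170,60),(5,255,255),15,(140,160,480,300))[1]: print(st,c,w2d(onz(S,c,45)))
E
python3 - <<'E'
import sys;sys.path.insert(0,".")
import os;os.chdir(".")
from go import *
chain((*d2w(0,-365),89,82.8),(*d2w(0,-365),45,82.8))
E
```

```text
[ 503.52 -108.83   91.32] [1.7977e+02 4.0000e-02 8.2810e+01] 12.55
[168 223   7  10  57] [170.80701754 227.47368421] [  -5.4340849  -324.79600735]
[-14.86, 0.1, 0.0, 0, 0, -0.0] dist 149 -> [ 484.3 -255.9   89.    82.8]
[0.0, -0.0, 4.4, 0, 0, -0.0] dist 44 -> [ 484.3 -255.9   45.    82.8]
```

View pics/s5.png

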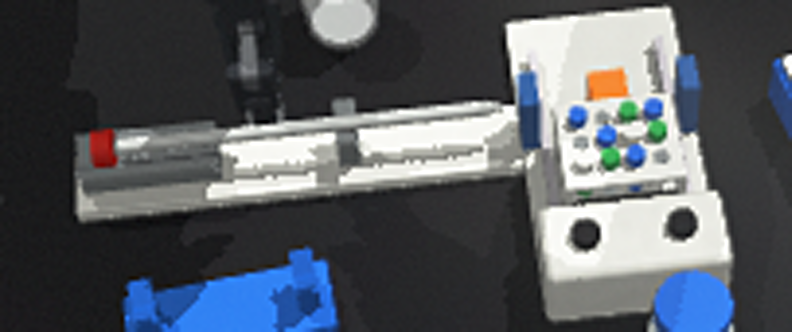

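The crop shows the rod lying in both guides: head at (103,148) in the long V, shaft over the small V at (345,110), nose at (497,107) before the near lug. Now going behind the head.

>>> {"op": "play_rows", "data": {"motion": [[[-3,0,0,0,0,0],[-7,0.1,0,0,0,0],[-11,0.1,0,0,0,0],[-14,0.1,0,0,0,0],[-14.86,0.1,0,0,0,0]]], "jaw": 0}}

```text
time: 13.15
tool_pos: [482.9, -258.2, 87.6]
tcp_rot: [-179.9, -0.0, 82.7]
ft_force: [0.4, -0.4, -0.5]
finger_gap: 0.1
grip_force: 0.0
```

>>> {"op": "play_rows", "data": {"motion": [[[0,0,0,0,0,0],[0,0,1.5,0,0,0],[0,0,3,0,0,0],[0,0,4,0,0,0],[0,0,4.4,0,0,0]]]}}

```text
time: 13.65
tool_pos: [483.0, -254.1, 42.3]
tcp_rot: [-179.8, -0.1, 82.9]
ft_force: [-0.5, 1.0, 0.3]
finger_gap: -0.2
grip_force: 0.0
```

>>> {"op": "play_rows", "data": {"motion": [[[0,0,0,0,0,0],[0.3,0,0,0,0,0],[0.6,0,0,0,0,0],[0.9,0,0,0,0,0],[1.2,0,0,0,0,0]]]}}

```text
time: 14.15
tool_pos: [486.2, -243.8, 45.5]
tcp_rot: [180.0, 0.0, 82.8]
ft_force: [0.1, -0.5, 0.8]
finger_gap: -0.0
grip_force: 0.0
```

>>> {"op": "play_rows", "data": {"motion": [[[0.3,0,0,0,0,0],[0.6,0,0,0,0,0],[0.9,0,0,0,0,0],[1.2,0,0,0,0,0],[1.5,0,0,0,0,0]]]}}

```text
time: 14.65
tool_pos: [487.7, -229.1, 45.0]
tcp_rot: [180.0, 0.0, 82.8]
ft_force: [-0.8, -1.4, -0.1]
finger_gap: 0.0
grip_force: 0.6
```

>>> {"op": "play_rows", "data": {"motion": [[[0.4,0,0,0,0,0],[0.8,0,0,0,0,0],[1.2,0,0,0,0,0],[1.6,0,0,0,0,0],[2,0,0,0,0,0]]]}}

```text
time: 15.15
tool_pos: [490.2, -208.9, 45.0]
tcp_rot: [-180.0, 0.0, 82.8]
ft_force: [-0.5, -1.3, 0.5]
finger_gap: 0.1
grip_force: 0.7
```

>>> {"op": "play_rows", "data": {"motion": [[[0.4,0,0,0,0,0],[0.8,0,0,0,0,0],[1.2,0,0,0,0,0],[1.6,0,0,0,0,0],[2,0,0,0,0,0]]]}}

```text
time: 15.65
tool_pos: [492.8, -189.1, 45.0]
tcp_rot: [180.0, 0.0, 82.8]
ft_force: [0.1, -1.7, 0.4]
finger_gap: -0.0
grip_force: 0.8
```

```bash
cat > hd.py <<'E'
from go import *; from h import *; from bench import optics,sensors
import pickle
s=sensors.sense();print("tcp dock",w2d(s["tool_pos"]).round(1),s["tool_pos"][2].round(1),s["ft_force"].round(1))
for n in ("scene","top"):
    S=optics.snapshot(n);pickle.dump(S,open(n+"_last.pkl","wb"))
    for st,c in blobs(S["pixels"],(0,170,60),(5,255,255),10,(140,160,480,300))[1]: print(n,st,w2d(onz(S,c,45)).round(1))
E
python3 hd.py
```

```text
tcp dock [ 1.000e-01 -2.977e+02] 45.0 [ 0.1 -1.7  0.4]
scene [186 221   7  10  55] [  -3.1 -279.4]
top [401 224   8  11  59] [   0.4 -282.1]
```

>>> {"op": "play_rows", "data": {"motion": [[[0.4,0,0,0,0,0],[0.8,0,0,0,0,0],[1.2,0,0,0,0,0],[1.6,0,0,0,0,0],[2,0,0,0,0,0]]]}}

```text
time: 16.25
tool_pos: [495.0, -169.2, 44.9]
tcp_rot: [-180.0, 0.0, 82.8]
ft_force: [-0.3, -0.6, -0.1]
finger_gap: 0.1
grip_force: 0.8
```

>>> {"op": "play_rows", "data": {"motion": [[[0.4,0,0,0,0,0],[0.8,0,0,0,0,0],[1.2,0,0,0,0,0],[1.6,0,0,0,0,0],[2,0,0,0,0,0]]]}}

```text
time: 16.75
tool_pos: [497.8, -149.4, 45.0]
tcp_rot: [-180.0, -0.0, 82.8]
ft_force: [-0.7, -0.3, -1.1]
finger_gap: -0.1
grip_force: 0.6
```

```bash
python3 hd.py
```

```text
tcp dock [   0.  -257.6] 45.0 [-0.7 -0.3 -1.1]
scene [202 219   7  10  48] [  -5.5 -238.9]
top [382 224   7   8  51] [-1.000e-01 -2.425e+02]
```

>>> {"op": "play_rows", "data": {"motion": [[[0.4,0,0,0,0,0],[0.8,0,0,0,0,0],[1.2,0,0,0,0,0],[1.6,0,0,0,0,0],[2,0,0,0,0,0]]]}}

```text
time: 17.35
tool_pos: [500.4, -129.6, 45.1]
tcp_rot: [180.0, 0.0, 82.8]
ft_force: [0.1, -2.4, 0.7]
finger_gap: 0.2
grip_force: 0.8
```

>>> {"op": "play_rows", "data": {"motion": [[[0.4,0,0,0,0,0],[0.8,0,0,0,0,0],[1.2,0,0,0,0,0],[1.6,0,0,0,0,0],[2,0,0,0,0,0]]]}}

```text
time: 17.85
tool_pos: [502.8, -109.9, 45.1]
tcp_rot: [180.0, 0.0, 82.8]
ft_force: [0.1, -3.5, 1.2]
finger_gap: 0.2
grip_force: 2.0
```

>>> {"op": "play_rows", "data": {"motion": [[[0.2,0,0,0,0,0],[0.4,0,0,0,0,0],[0.6,0,0,0,0,0],[0.8,0,0,0,0,0],[0.8,0,0,0,0,0]]]}}

```text
time: 18.35
tool_pos: [503.7, -101.8, 45.0]
tcp_rot: [-180.0, -0.0, 82.8]
ft_force: [-0.3, -1.2, 1.0]
finger_gap: -0.4
grip_force: 0.4
```

```bash
python3 hd.py
```

```text
tcp dock [  -0.  -209.6] 45.0 [-0.3 -1.2  1. ]
scene [222 217   6  10  49] [  -3.4 -190.4]
```

>>> {"op": "play_rows", "data": {"motion": [[[0.15,0,0,0,0,0],[0.3,0,0,0,0,0],[0.45,0,0,0,0,0],[0.5,0,0,0,0,0],[0.5,0,0,0,0,0]]]}}

```text
time: 18.95
tool_pos: [504.2, -96.9, 44.9]
tcp_rot: [-180.0, -0.0, 82.8]
ft_force: [-0.7, 0.7, -0.5]
finger_gap: 0.1
grip_force: 0.5
```

>>> {"op": "play_rows", "data": {"motion": [[[0.1,0,0,0,0,0],[0.2,0,0,0,0,0],[0.2,0,0,0,0,0]]]}}

```text
time: 19.25
tool_pos: [504.6, -95.0, 45.0]
tcp_rot: [-180.0, -0.0, 82.8]
ft_force: [-0.5, -0.3, -0.3]
finger_gap: 0.0
grip_force: 0.5
```

>>> {"op": "play_rows", "data": {"motion": [[[0.1,0,0,0,0,0],[0.2,0,0,0,0,0],[0.2,0,0,0,0,0]]]}}

```text
time: 19.55
tool_pos: [504.7, -94.2, 45.0]
tcp_rot: [-180.0, 0.1, 82.8]
ft_force: [-1.5, -6.9, -0.2]
finger_gap: -0.2
grip_force: 3.7
```

>>> {"op": "play_rows", "data": {"motion": [[[0.1,0,0,0,0,0],[0.2,0,0,0,0,0],[0.2,0,0,0,0,0]]]}}

```text
time: 19.85
tool_pos: [504.7, -94.1, 45.1]
tcp_rot: [-180.0, 0.3, 82.8]
ft_force: [-2.3, -16.5, -1.9]
finger_gap: -0.3
grip_force: 8.3
```

>>> {"op": "play_rows", "data": {"motion": [[[-0.5,0,0,0,0,0],[-1.5,0,0,0,0,0],[-3,0,0,0,0,0],[-3,0,-3,0,0,0],[-3,0,-6,0,0,0]]]}}

```text
time: 20.35
tool_pos: [500.0, -121.7, 104.5]
tcp_rot: [-179.8, -0.0, 82.8]
ft_force: [0.6, 0.8, 0.1]
finger_gap: -0.1
grip_force: 0.0
```

>>> {"op": "play_rows", "data": {"motion": [[[-4,0,-4,0,0,0],[-8,0,-8,0,0,0],[-11,0,-11,0,0,0],[-12,0,-12,0,0,0],[-12,0,-12,0,0,0]]]}}

```text
time: 20.85
tool_pos: [487.1, -243.6, 228.5]
tcp_rot: [179.7, 0.2, 82.6]
ft_force: [0.1, 1.2, 0.0]
finger_gap: -0.0
grip_force: 0.0
```

```bash
python3 hd.py; python3 - <<'E'
import pickle
from h import *; from go import *
T=pickle.load(open("top_last.pkl","rb"));d=pickle.load(open("snap0.pkl","rb"))
for n,h,lo,hi in (("ear",62,(5,150,120),(18,255,255)),("lugs",62,(105,120,50),(125,255,255))):
    for st,c in blobs(T["pixels"],lo,hi,50,(225,195,300,265))[1]: print(n,w2d(onz(T,c,h)).round(1))
# steel nose beyond the far lug: bright pixels where it was dark before
df=cv2.absdiff(T["pixels"],d["top"]["pixels"]).max(2);m=(df[195:235,215:240]>50)
v,u=np.nonzero(m);print(len(u), [w2d(onz(T,(215+a,195+b),45)).round() for a,b in list(zip(u,v))[:12]])
for n,roi in (("beaker/jar diff",(320,260,370,305)),("jar",(240,100,280,145)),("box",(160,160,212,228))):
    x0,y0,x1,y1=roi;print(n,(df[y0:y1,x0:x1]>60).sum())
E
```

```text
tcp dock [   1.3 -352.4] 228.5 [0.1 1.2 0. ]
scene [225 217   6  10  47] [  -3.9 -183.1]
top [354 220   5   9  42] [   1.1 -185.9]
ear [3. 0.]
lugs [-0.2 51.6]
lugs [ -0.2 -52.9]
32 [array([ 7., 68.]), array([ 7., 66.]), array([ 7., 64.]), array([ 8., 62.]), array([ 5., 72.]), array([ 5., 70.]), array([ 5., 68.]), array([ 5., 66.]), array([ 5., 64.]), array([ 6., 62.]), array([ 6., 60.]), array([ 3., 72.])]
beaker/jar diff 0
jar 0
box 0
```

The nose stands out to dock y ≈ 72 mm as it should, the head centre is at -185 mm, the bystanders have not moved, and the arm is clear.

```bash
python3 -c "
from bench import job;print(job.hand_in())"
```

```text
the job is handed in; nothing more can be done
None
```

I handed the job in after about 21 s of arm time; the hand-in gave no verdict. By my camera checks, the rack is home, the rod runs through both lugs and the ear with its head on the end stop, and the beaker, jar and tip box have not moved.

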